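# Set a pigment jar stirring: jar on the plate, lid home, dial to the diamond

### The job

Stand the small white jar, whose lid is still raised, upright in the middle of the stirrer's round plate and let go of it, then press its lid down until it is fully home. After that turn the stirrer's dial until its white pointer line rests at the diamond-shaped marker, and let go. Leave the other jars, brushes and tools where they are.

Things in the scene. Friction and masses are not known exactly. Their poses are not given: they have to be found in the camera images.
- stirrer: Grey bench stirrer, a fixed box 180 (x) by 330 (y) by 64 mm high; origin at the centre of its underside, on the table; its front (-x) roughly faces the robot. On its top: at its left end (+y) a round steel plate, at its right end (-y) a black panel with the dial.
- plate (a point): Centre of the top face of the round steel plate (120 mm in diameter, 8 mm thick, flat, with a dark disc of 72 mm in its middle), 72 mm above the table; axes as the stirrer's.
- dial (a joint): Angle of the dial in rad, 0 to 3.14, growing as it is turned clockwise seen from above. Seven click positions, 0.524 apart (0, 0.524, .. 3.14), at seven short white ticks; a spring pulls it into the nearest one (about 0.1 N m to get out of a click). At 0 the pointer points along the stirrer's +y, at 1.571 along its +x, at 3.14 along its -y. It starts at one of the first three clicks.
- dial_grip (a point): Point on the dial's vertical axis at the height to grip it, 98 mm above the table. The dial is a grey disc 72 mm in diameter, 11 mm high, with an upright black grip bar across it: 64 mm long, 16 mm thick, 36 mm high, its top 111 mm above the table. Its x axis points along the bar to the pointer end, which has a white line on its top.
- pointer (a point): Point on the panel that turns with the dial, 58 mm from its axis on the line of its pointer: it meets a marker's centre when the dial is turned to that marker.
- diamond: White flat diamond-shaped stick-on marker, 25 mm across its corners, on the black panel 58 mm from the dial's axis, beside the fourth, fifth or sixth click position (1.571, 2.094 or 2.618 rad); the other two of these have small round white dots of 7 mm. Origin at its centre.
- jar: White plastic pigment jar with a paper band, 62 mm in diameter, loose, 0.3 to 0.55 kg; origin at the centre of its underside. Straight side up to 82 mm high, then a neck 52 mm in diameter which the lid slides over.
- lid (a joint): How far the jar's push-on lid has been pressed down, in m: 0 raised (a 10 mm gap below it), 0.010 fully home. It moves at about 6 N and stays where it is left.
- lid_top (a point): Centre of the flat top of the grey lid (63 mm in diameter, 12 mm high): 104 mm above the jar's underside when raised, 94 mm when home.
- brush_jar: Open glass jar of brushes, 72 mm in diameter, 100 mm high, brushes up to 215 mm high; origin at the centre of its underside. To be left alone, as are all the following.
- cup: Open steel cup, 80 mm in diameter, 65 mm high; origin at the centre of its underside.
- big_jar: Larger closed jar, 84 mm in diameter, 140 mm high; origin at the centre of its underside.
- bottle: White bottle, 60 mm in diameter, 170 mm high; origin at the centre of its underside.
- brush: Brush lying flat, 200 mm long along its x axis.
- comb: Wooden marbling comb lying flat, 180 mm long along its y axis, 45 mm wide, 12 mm high; origin at the underside of its wooden bar.
- bowl: White bowl, 140 mm in diameter, 60 mm high; origin at the centre of its underside.
Things that resemble listed ones, but are neither listed nor needed, are in the scene too. What is shaped like the jar but green or orange is not meant.

How it is judged (in metres and radians):
On the way, in this order (a step that is already met when the one before it is completed fails the run):
1. the jar stands upright in the middle of the plate, let go of, its lid still raised (horizontal distance between jar and plate below 0.025 m and z of jar in the frame of plate between -0.004 and 0.004 m and angle between jar's own z axis and vertical below 0.08 rad and contact force between the fingers and jar below 0.2 N and value of joint lid below 0.0083 m), for 0.2 s.
2. the jar's lid is pressed fully home, on the plate (horizontal distance between jar and plate below 0.025 m and z of jar in the frame of plate between -0.004 and 0.004 m and angle between jar's own z axis and vertical below 0.08 rad and value of joint lid above 0.0083 m), for 0.1 s.
3. the dial's pointer rests at the diamond marker (horizontal distance between pointer and diamond below 0.008 m and velocity of joint dial between -0.1 and 0.1 rad/s), for 0.2 s.
At the end, for the whole second after the job is handed in: The jar stands still and upright (within 0.08 rad) on the plate, within 25 mm of its centre; its lid is down by at least 8.3 of its 10 mm; the dial is at rest with its pointer point within 8 mm of the diamond's centre (the next click is 30 mm away) (all of step 2 and all of step 3 and linear speed of jar below 0.02 m/s); the robot touches nothing.
It fails at once if another object on the table is moved by more than 30 mm (distance of any of brush_jar, cup, big_jar, bottle, brush, comb, bowl from where it was at the start of the episode above 0.03 m).
It fails at once if the jar is tipped over (angle between jar's own z axis and vertical above 0.6 rad).
It also fails if it takes over 72 s, if anything falls off the work surface, if the arm or the gripper's body presses on something with over 40 N, if the wrist force passes 120 N, or if a joint passes its speed limit or range.

### The arm

A 7-joint arm with a two-finger parallel gripper is mounted at the origin on the work surface. World frame = base frame: x ahead of the robot, y to its left, z up, the work surface at z = 0. Lengths are in mm, angles in rad, forces in N, time in s.
With the tool pointing down it reaches from about 400 to 850 mm from the base axis. Payload 6.9 kg.
Tool frame: the origin (TCP) lies midway between the tips of the shut fingers; the grasp point (between the pads) lies 19 mm behind it; z points along the fingers, y is the line along which they close (so a half turn about z gives the same grasp; the last joint's range is limited). The gripper opens to 85 mm and grips with 20 to 120 N. Pads are 22 mm wide; open, the fingers measure 114 mm over their backs; the gripper's body (76 mm by 85 mm) begins 54 mm behind the grasp point. The pads swing forward as they close: fully open they stand 13 mm farther back than shut.
Start: joints at [-1.163, 0.507, -0.238, 1.5, 0.126, 1.149, -0.155], TCP at [186.39, 596.549, 231.275] pointing down, gripper open.
Joint ranges: [-3.08, 3.08], [-0.24, 2.05], [-1.43, 1.35], [0, 2.5], [-1.52, 4.66], [0.17, 1.96], [-2.89, 2.89]. Speed limits (rad/s): [2.39, 2.39, 3.14, 3.14, 3.14, 3.14, 3.14].

### API

Orientations are given as a unit quaternion [w, x, y, z].
In Python, from cell import env gives the robot as it stands.
- The arm moves only by the tool move_arm, never from a script. Its argument "series" is a list of rows, each a list of 4 numbers: the shift along the tool's x, y, z in cm, then the turn about the tool's z in rad. In form: [[x, y, z, yaw], ...]. A call has 1 to 20 rows; each row shifts and turns the commanded pose from where the row before left it, along the tool's axes as they then stand; what a row does not reach is not made up. A row lasts 1/12 s, in which the tool goes at most 41.7 mm and 7.16 degrees, less where a joint would pass 70% of its speed; a pose out of reach is approached as far as the arm can. A call is refused whole if a number of a shift passes 4.17 or a number of a turn 0.125, either way. A call with a gripper value outside its range is refused whole. "grip" is the finger opening in cm, from 0 to 8.54, set as the call begins (left out, the last holds). The fingers move at their own pace and stop on an object; "grip_force" is the grip in N (left out, the last holds). Time passes only in rows, so rows that do not move let the fingers close. It gives the time, the measured TCP pose, the force, the opening and the grip force at its end, in the units of the state.
- env.get_state(): the state, without advancing time (a new reading comes with each control period).
- env.read_camera(name): name is "scene" or "top" or "wrist"; returns a dict with "pixels" (480x640x3 uint8, red, green, blue), "intrinsics" (3x3 intrinsics, pixels), "R" (3x3) and "t" (3): a world point X has camera coordinates R X + t; the wrist camera has in their place "tool_from_camera" (4x4, takes a point from camera to tool coordinates, whose origin is the TCP and whose axes are the flange's). Camera axes: x right, y down, z forward; pixel columns grow to the right and rows downward; lengths in mm; the calibration is good to about 2 mm. The wrist camera is an equidistant fisheye: a pixel r from the principal point sees the ray r / f radians off the axis. A picture is of the moment at which its call begins: read the wrist's pose just before it. There is no depth.
- env.hand_in(): hands the job in; it is judged then, once.
The state is a dict: "clock": time; "q": joint angles; "qd": joint speeds; "joint_torque": joint torques, N m; "eef_pos": TCP position; "ee_rot": TCP orientation; "contact_force": force on the tool from outside, world axes, zero at the start; "torque": the same for the moment, N m; "opening": finger opening in mm; "grasp_force": force on a finger pad.
Only numpy, scipy, OpenCV 4.12 (cv2) and the standard library are available. Lean on these libraries where they do the work, as an engineer would, in place of code of your own. Each camera call takes 0.05 s, during which the arm holds its last target. There are 200 camera calls.

## Working session

There is one attempt and no reset: what is moved stays moved. The work goes in short steps, Python scripts to look and compute and a tool call to move; the robot and the scene stay as the last step left them, time stands still between calls to the robot, and variables do not carry over. Pictures are saved under pics/ and viewed, at most 10 in all, crops included, and the job is handed in when it is done.

Besides the shell and the picture viewer there is one more tool, called after "Request:" as a command line: name --pt "numbers of a row" for each row, then --argument value for the rest. move_arm: Moves the arm, as the interface text tells. Its arguments: {"type":"object","properties":{"series":{"type":"array","items":{"type":"array","items":{"type":"number"}}},"grip":{"type":"number"},"grip_force":{"type":"number"}},"required":["series"]}

```bash
ls; mkdir -p pics; python3 - <<'E'
from cell import env
import cv2,numpy as np
s=env.get_state(); print({k:np.round(v,3).tolist() for k,v in s.items()})
for n in("scene","top"):
    c=env.read_camera(n); cv2.imwrite(f"pics/{n}0.png",c["pixels"][:,:,::-1]); print(n,c["intrinsics"].tolist(),np.round(c["R"],4).tolist(),np.round(c["t"],1).tolist())
c=env.read_camera("wrist");cv2.imwrite("pics/w0.png",c["pixels"][:,:,::-1]);print(c["intrinsics"],c["tool_from_camera"])
E
```

```text
pics
{'clock': 0.0, 'q': [-1.163, 0.508, -0.238, 1.501, 0.126, 1.149, -0.155], 'qd': [0.0, 0.001, -0.001, 0.001, 0.0, 0.001, -0.0], 'joint_torque': [-0.001, -62.058, -2.187, -24.966, 0.013, 0.012, 0.0], 'eef_pos': [186.28, 596.064, 230.424], 'ee_rot': [-0.0, 0.151, 0.989, -0.001], 'contact_force': [-0.219, -0.032, -0.14], 'torque': [0.034, -0.051, -0.013], 'grasp_force': 0.0, 'opening': 85.301}
scene [[447.5962751002845, 0.0, 323.343048670353], [0.0, 447.5962751002845, 239.94495678732082], [0.0, 0.0, 1.0]] [[-0.4147, 0.9097, -0.0206], [0.5489, 0.232, -0.803], [-0.7258, -0.3443, -0.5956]] [257.8, -231.4, 1539.2]
top [[454.7527392681344, 0.0, 320.4053540854332], [0.0, 454.7527392681344, 237.76569581100514], [0.0, 0.0, 1.0]] [[0.0053, -0.9999, 0.0133], [-0.9927, -0.0069, -0.1206], [0.1207, -0.0126, -0.9926]] [-16.1, 595.6, 953.7]
[[371.64829954   0.         323.24342179]
 [  0.         371.64829954 244.68883582]
 [  0.           0.           1.        ]] [[ 2.43654984e-04 -9.53459731e-01 -3.01520284e-01  7.73350545e+01]
 [ 9.99999770e-01  4.23227090e-04 -5.30229865e-04 -1.70870543e-02]
 [ 6.33164377e-04 -3.01520086e-01  9.53459615e-01 -1.42479646e+02]
 [ 0.00000000e+00  0.00000000e+00  0.00000000e+00  1.00000000e+00]]
```

View pics/scene0.png

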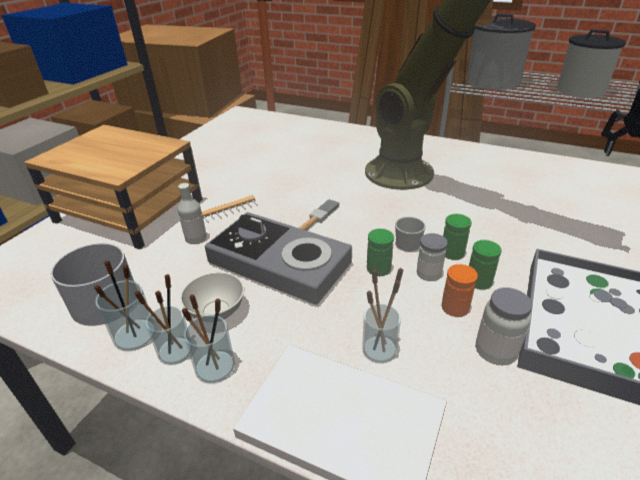

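View pics/top0.png

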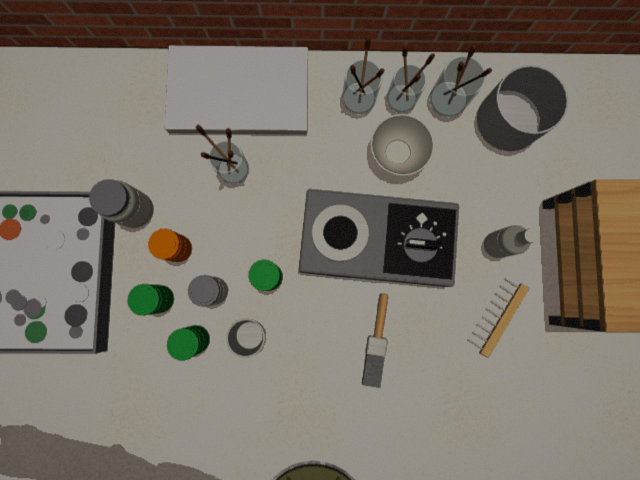

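Candidates for the jar: the white jar with grey lid, scene (432,257)/top (206,291); green jars, scene (380,252), (456,237), (484,264); the orange jar (459,290); the big jar (504,325)/top (112,200); the bottle (192,215). By description I choose the jar at scene (432,257). The dial is at top (421,243) with its diamond near (421,218).

```bash
cat > h.py <<'E'
import numpy as np,cv2
from cell import env
def ray(c,p):
    d=np.linalg.solve(c["intrinsics"],[p[0],p[1],1.]); R=np.array(c["R"]);t=np.array(c["t"])
    d=R.T@d; return -R.T@t, d/np.linalg.norm(d)
def onz(c,p,z):
    o,d=ray(c,p); return o+d*(z-o[2])/d[2]
def cross(r):
    A=np.zeros((3,3));b=np.zeros(3)
    for o,d in r: M=np.eye(3)-np.outer(d,d);A+=M;b+=M@o
    X=np.linalg.solve(A,b); return X,[round(float(np.linalg.norm((np.eye(3)-np.outer(d,d))@(X-o))),1) for o,d in r]
def wray(c,s,p):
    from scipy.spatial.transform import Rotation as Ro
    K=c["intrinsics"];u=np.array([p[0]-K[0,2],p[1]-K[1,2]]);r=np.hypot(*u);th=r/K[0,0]
    d=np.r_[np.sin(th)*u/max(r,1e-9),np.cos(th)]
    T=np.array(c["tool_from_camera"]);q=np.array(s["ee_rot"]);R=Ro.from_quat(q[[1,2,3,0]]).as_matrix()
    return R@T[:3,3]+s["eef_pos"],R@T[:3,:3]@d
E
python3 - <<'E'
import cv2,numpy as np
S=cv2.imread("pics/scene0.png");T=cv2.imread("pics/top0.png")
a=cv2.resize(S[225:290,400:465],(400,400),interpolation=cv2.INTER_CUBIC)
b=cv2.resize(T[198:288,382:462],(356,400),interpolation=cv2.INTER_CUBIC)
c=cv2.resize(S[205:305,200:360],(400,250),interpolation=cv2.INTER_CUBIC)
d=cv2.resize(T[265:320,180:235],(356,250),interpolation=cv2.INTER_CUBIC)
im=np.vstack([np.hstack([a,b]),np.hstack([c,d])])[:600]
cv2.imwrite("pics/crop1.png",im)
def blobs(m,n,lo,hi):
    N,l,s,ct=cv2.connectedComponentsWithStats(m.astype(np.uint8))
    for i in range(1,N):
        if lo<s[i,4]<hi: print(n,s[i].tolist(),ct[i].round(1))
gT=T.max(2).astype(int);gS=S.max(2).astype(int)
x=np.zeros_like(gT,bool);x[200:282,386:460]=1
blobs((gT>120)&x,"white top",2,400)
x[:]=0;x[195:280,303:384]=1;blobs((gT>125)&x,"plate top",300,9000);blobs((gT<45)&x,"disc top",300,9000)
x[:]=0;x[210:300,270:345]=1;blobs((gS>130)&x,"plate sc",100,9000);blobs((gS<45)&x,"disc sc",100,9000)
print("top row 290",gT[290,180:235].tolist());print("top col 206",gT[265:320,206].tolist())
print("sc col 433",gS[225:290,433].tolist());print("sc row 242",gS[242,410:455].tolist())
E
```

```text
white top [432, 200, 28, 7, 59] [449.5 200.9]
white top [455, 208, 5, 74, 220] [457.7 253.6]
white top [417, 213, 10, 14, 65] [421.5 218.1]
white top [434, 222, 3, 3, 6] [434.8 222.8]
white top [410, 225, 2, 4, 4] [410.5 226.5]
white top [430, 228, 2, 2, 3] [430.7 228.7]
white top [443, 233, 3, 2, 6] [444.  233.5]
white top [437, 236, 3, 2, 3] [438.  236.3]
white top [410, 240, 15, 4, 44] [416.8 241.6]
plate top [312, 205, 57, 56, 1514] [339.9 232.3]
disc top [324, 217, 33, 32, 832] [339.8 232.3]
plate sc [270, 210, 75, 75, 3077] [311.5 236.3]
plate sc [322, 272, 23, 28, 330] [336.7 290.1]
plate sc [270, 288, 31, 12, 201] [280.2 295.3]
top row 290 [150, 152, 153, 151, 151, 153, 154, 137, 92, 88, 86, 92, 91, 93, 91, 89, 93, 91, 90, 89, 93, 92, 91, 91, 93, 92, 89, 93, 92, 92, 90, 93, 93, 92, 91, 86, 96, 93, 85, 45, 64, 50, 53, 75, 65, 63, 59, 64, 121, 154, 152, 152, 151, 153, 152]
top col 206 [153, 151, 151, 150, 151, 153, 153, 153, 156, 150, 106, 91, 89, 91, 90, 92, 86, 92, 91, 90, 89, 93, 90, 89, 92, 89, 91, 89, 93, 91, 91, 92, 88, 90, 92, 92, 86, 73, 83, 90, 80, 101, 138, 152, 155, 152, 152, 151, 150, 153, 152, 150, 152, 154, 149]
sc col 433 [223, 223, 223, 223, 221, 221, 222, 212, 163, 133, 128, 127, 131, 129, 131, 133, 135, 131, 132, 132, 130, 124, 129, 111, 91, 83, 80, 98, 110, 132, 147, 134, 113, 115, 114, 113, 114, 114, 118, 131, 135, 122, 122, 122, 124, 124, 126, 124, 125, 122, 122, 111, 112, 109, 114, 121, 188, 223, 223, 224, 222, 221, 223, 223, 224]
sc row 242 [99, 100, 97, 96, 101, 94, 93, 95, 95, 94, 80, 97, 123, 135, 128, 123, 131, 128, 134, 129, 133, 128, 128, 131, 129, 130, 131, 134, 130, 130, 130, 128, 131, 128, 130, 128, 129, 99, 84, 81, 85, 89, 88, 98, 89]
```

View pics/crop1.png

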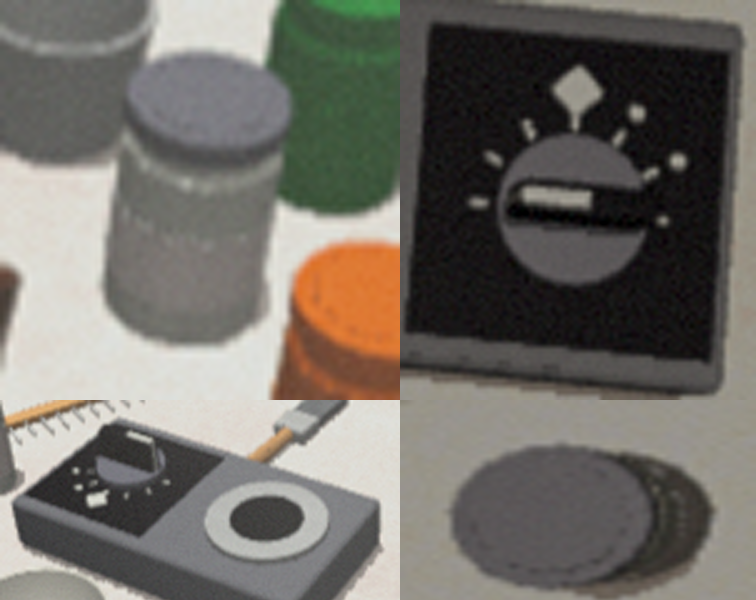

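```bash
python3 - <<'E'
from h import *
S=env.read_camera("scene");T=env.read_camera("top")
print("lid",cross([ray(T,(203.4,290.3)),ray(S,(434,241.5))]),onz(T,(203.4,290.3),104))
print("plate",cross([ray(T,(340,232.3)),ray(S,(307,253))]),onz(T,(340,232.3),72))
print("dia",cross([ray(T,(421.5,218.1)),ray(S,(200+96/2.5,205+98/2.5))]),onz(T,(421.5,218.1),65))
print("dial",onz(T,(420.9,244.8),75))
for p in [(305.5,191),(457.5,203),(302,275)]: print("corner",onz(T,p,64))
for p in [(410,239.2),(416.8,241.6),(424,244)]:print("pt",onz(T,p,111))
for n,p in dict(green1=(265,276),green2=(148,299),green3=(185,343),or_=(163,245)).items(): print(n,onz(T,p,90))
print("cup",onz(T,(245,337),65)); print("brushjar",onz(T,(229,165),80)); print(env.get_state()["clock"])
E
```

```text
lid (array([480.07516371, 223.06615697,  99.64776066]), [1.1, 1.1]) [480.38706301 220.90937442 104.        ]
plate (array([602.83154385, -51.87550543,  69.84258332]), [1.5, 1.5]) [603.1468424  -53.11416381  72.        ]
dia (array([ 635.05470374, -225.95253199,   67.53946599]), [0.7, 0.7]) [ 635.83552461 -227.2473597    65.        ]
dial [ 577.54897277 -222.38264125   75.        ]
corner [692.90106641  20.35608637  64.        ]
corner [ 669.37001411 -305.60342385   64.        ]
corner [513.4870175   26.01998338  64.        ]
pt [ 584.88415112 -192.10772484  111.        ]
pt [ 580.10891339 -205.75430101  111.        ]
pt [ 575.3433326  -220.19684108  111.        ]
green1 [510.0045319  100.49245979  90.        ]
green2 [462.44754385 334.88483181  90.        ]
green3 [375.90781253 257.06798976  90.        ]
or_ [571.98055037 309.93243911  90.        ]
cup [385.75811657 141.71696341  65.        ]
brushjar [744.01975291 182.27831528  80.        ]
0.25
```

Request:
move_arm --pt "-1.96 -1.345 0 0" --pt "-1.96 -1.345 0 0" --pt "-1.96 -1.345 0 0" --pt "-1.96 -1.345 0 0" --pt "-1.96 -1.345 0 0" --pt "-1.96 -1.345 0 0" --pt "-1.96 -1.345 0 0" --pt "-1.96 -1.345 0 0" --pt "-1.96 -1.345 0 0" --pt "-1.96 -1.345 0 0" --pt "-1.96 -1.345 0 0" --pt "-1.96 -1.345 0 0" --pt "-1.96 -1.345 0 0" --pt "-1.96 -1.345 0 0" --pt "-1.96 -1.345 0 0" --pt "-1.96 -1.345 0 0" --pt "-1.96 -1.345 0 0" --pt "-1.96 -1.345 0 0" --pt "-1.96 -1.345 0 0" --pt "-1.96 -1.345 0 0" --grip 8.54

```text
clock: 1.92
eef_pos: [480.9, 221.9, 231.3]
ee_rot: [-0.0, 0.151, 0.989, -0.0]
contact_force: [0.3, -0.6, 0.2]
opening: 85.4
grasp_force: 0.0
```

```bash
cat >> h.py <<'E'
def delta(t,s=None):
    from scipy.spatial.transform import Rotation as Ro
    s=s or env.get_state();q=np.array(s["ee_rot"]);R=Ro.from_quat(q[[1,2,3,0]]).as_matrix()
    print("pos",np.round(s["eef_pos"],1),"ydir",round(float(np.degrees(np.arctan2(R[1,1],R[0,1]))),2),"tilt",np.round(R[:2,2],3),"F",np.round(s["contact_force"],1),"open",round(s["opening"],1),"gf",round(s["grasp_force"],1),"t",s["clock"],"q7",round(s["q"][6],2))
    if t is not None: print("tool cm",np.round(R.T@(np.array(t)-s["eef_pos"])/10,2))
E
python3 - <<'E'
from h import *
s=env.get_state();delta([480.2,222,120],s)
c=env.read_camera("wrist");im=c["pixels"][:,:,::-1].copy();cv2.imwrite("pics/w1.png",im)
E
```

```text
pos [480.9 221.9 231.3] ydir 72.65 tilt [-0. -0.] F [ 0.3 -0.6  0.2] open 85.4 gf 0.0 t 1.9167 q7 0.73
tool cm [ 7.000e-02 -1.000e-02  1.113e+01]
```

View pics/w1.png

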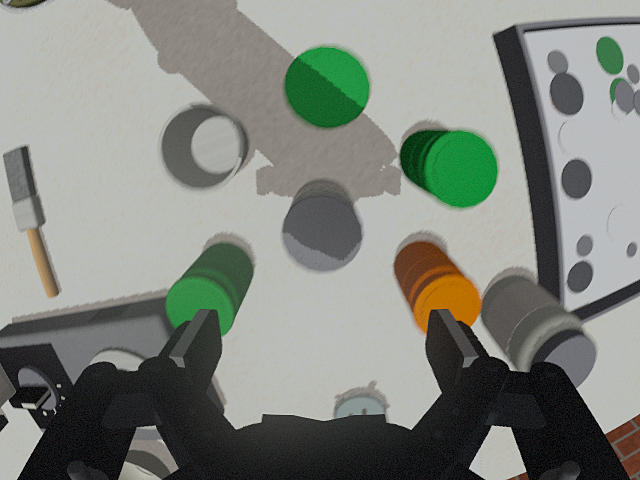

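The wrist view shows the grey lid centred near (322,232). It sits symmetrically between the fingers, with both neighbours clear of the finger paths.

```bash
python3 - <<'E'
from h import *
s=env.get_state();c=env.read_camera("wrist");T=env.read_camera("top")
o,d=wray(c,s,(322.3,232));print(o+d*(104-o[2])/d[2],cross([(o,d/np.linalg.norm(d)),ray(T,(203.4,290.3))]))
E
```

```text
[482.26521749 216.21568694 104.        ] (array([479.78365031, 217.68232886, 115.4567326 ]), [0.7, 0.7])
```

```bash
python3 - <<'E'
from h import *
s=env.get_state();delta(None,s)
c=env.read_camera("wrist");im=c["pixels"].astype(int)
g=im.max(2)-im.min(2);m=(g<22)&(im.max(2)<150);x=np.zeros_like(m);x[180:272,275:368]=1
print([(r,np.flatnonzero(m[r]&x[r])[[0,-1]].tolist()) for r in (215,225,232,240,250,260)],np.flatnonzero((m&x)[:,322])[-1])
print(im[225:275:3,322].tolist())
E
```

```text
pos [481.4 220.9 231.1] ydir 72.42 tilt [ 0.    -0.001] F [-0.7  0.3 -0.3] open 85.5 gf 0.0 t 2.0667 q7 0.73
[(215, [287, 362]), (225, [285, 365]), (232, [285, 365]), (240, [286, 363]), (250, [291, 359]), (260, [299, 350])] 268
[[86, 87, 88], [85, 90, 89], [86, 86, 88], [82, 82, 86], [87, 88, 89], [90, 90, 93], [90, 86, 91], [92, 90, 93], [89, 90, 91], [85, 86, 87], [124, 128, 129], [122, 123, 127], [120, 122, 123], [128, 129, 133], [125, 126, 130], [187, 191, 181], [186, 186, 179]]
```

```bash
python3 - <<'E'
from h import *
s=env.get_state();c=env.read_camera("wrist");T=env.read_camera("top")
o,d=wray(c,s,(325,229.7));X=o+d*(104-o[2])/d[2];print(X,cross([(o,d/np.linalg.norm(d)),ray(T,(203.4,290.3))]))
delta([X[0],X[1],60],s);delta(None)
E
```

```text
[477.04109421 224.76275691 104.        ] (array([480.37009791, 223.85621447,  91.53586569]), [0.1, 0.1])
pos [480.4 222.5 231.2] ydir 72.56 tilt [-0.  0.] F [ 0.4  0.4 -0.1] open 85.4 gf 0.0 t 2.1167 q7 0.73
tool cm [ 0.39  0.12 17.12]
pos [479.7 223.9 231.2] ydir 72.72 tilt [-0.     0.001] F [ 0.1 -0.7  0.6] open 85.5 gf 0.0 t 2.2167 q7 0.73
```

Request:
move_arm --pt "0.05 0 1 0" --pt "0.05 0 1 0" --pt "0 0 1 0" --pt "0 0 1 0" --pt "0 0 1 0" --pt "0 0 1 0" --pt "0 0 1 0" --pt "0 0 1 0" --pt "0 0 1 0" --pt "0 0 1 0" --pt "0 0 1 0" --pt "0 0 1 0" --pt "0 0 1 0" --pt "0 0 1 0" --pt "0 0 1 0" --pt "0 0 1 0" --pt "0 0 1 0" --pt "0 0 1 0" --pt "0 0 0.7 0" --pt "0 0 0 0"

```text
clock: 3.88
eef_pos: [478.6, 222.8, 42.6]
ee_rot: [-0.001, 0.151, 0.989, -0.001]
contact_force: [-0.1, -0.1, 0.1]
opening: 85.1
grasp_force: 0.0
```

Request:
move_arm --pt "0 0 0 0" --pt "0 0 0 0" --pt "0 0 0 0" --pt "0 0 0 0" --pt "0 0 0 0" --pt "0 0 0 0" --pt "0 0 0 0" --pt "0 0 0 0" --pt "0 0 0 0" --pt "0 0 0 0" --grip 5.5 --grip_force 40

```text
clock: 4.72
eef_pos: [479.8, 223.0, 45.0]
ee_rot: [0.001, 0.151, 0.989, 0.0]
contact_force: [0.0, -1.5, 6.9]
opening: 61.1
grasp_force: 41.2
```

Request:
move_arm --pt "0 0 -0.2 0" --pt "0 0 -0.4 0" --pt "0 0 -0.7 0" --pt "0 0 -1 0" --pt "0 0 -1 0" --pt "0 0 -1 0" --pt "0 0 -1 0" --pt "0 0 -1 0" --pt "0 0 -1 0" --pt "0 0 -1 0" --pt "0 0 -1 0" --pt "0 0 -1 0" --pt "0 0 -1 0" --pt "0 0 -1 0" --pt "0 0 -0.9 0" --pt "0 0 -0.5 0" --pt "0 0 -0.3 0" --pt "0 0 0 0" --pt "0 0 0 0"

```text
clock: 6.3
eef_pos: [479.2, 223.1, 184.0]
ee_rot: [-0.0, 0.151, 0.989, -0.0]
contact_force: [0.3, 0.2, -3.8]
opening: 61.0
grasp_force: 40.9
```

```bash
python3 - <<'E'
from h import *
s=env.get_state();delta([603,-53,185],s)
c=env.read_camera("scene");cv2.imwrite("pics/s2.png",c["pixels"][120:340,320:560,::-1])
E
```

```text
pos [479.2 223.1 184. ] ydir 72.65 tilt [-0. -0.] F [ 0.3  0.2 -3.8] open 61.0 gf 40.9 t 6.3 q7 0.71
tool cm [-20.05 -22.66  -0.09]
```

View pics/s2.png

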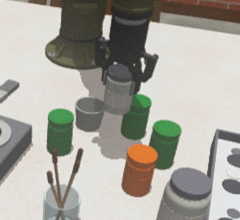

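The jar hangs upright between the fingers, at about (118,90) in the crop. Next I carry it over to the plate.

Request:
move_arm --pt "-0.4 -0.46 0 0" --pt "-0.8 -0.9 0 0" --pt "-1.2 -1.36 0 0" --pt "-1.2 -1.36 0 0" --pt "-1.2 -1.36 0 0" --pt "-1.2 -1.36 0 0" --pt "-1.2 -1.36 0 0" --pt "-1.2 -1.36 0 0" --pt "-1.2 -1.36 0 0" --pt "-1.2 -1.36 0 0" --pt "-1.2 -1.36 0 0" --pt "-1.2 -1.36 0 0" --pt "-1.2 -1.36 0 0" --pt "-1.2 -1.36 0 0" --pt "-1.2 -1.36 0 0" --pt "-1.2 -1.36 0 0" --pt "-1.2 -1.36 0 0" --pt "-0.8 -0.9 0 0" --pt "-0.05 -0.0 0 0" --pt "0 0 0 0"

```text
clock: 8.02
eef_pos: [602.9, -54.1, 183.8]
ee_rot: [-0.0, 0.152, 0.988, -0.0]
contact_force: [-1.3, 0.9, -5.3]
opening: 61.3
grasp_force: 40.9
```

```bash
python3 - <<'E'
from h import *
s=env.get_state();delta([603,-53,120],s)
c=env.read_camera("top");im=c["pixels"][:,:,::-1];cv2.imwrite("pics/t3.png",cv2.resize(im[180:300,290:470],(720,480)))
E
```

```text
pos [602.9 -54.1 183.8] ydir 72.53 tilt [-0.001 -0.   ] F [-1.3  0.9 -5.3] open 61.3 gf 40.9 t 8.0167 q7 1.26
tool cm [0.02 0.1  6.38]
```

Request:
move_arm --pt "0 0.05 0.5 0" --pt "0 0.05 0.7 0" --pt "0 0 0.8 0" --pt "0 0 0.8 0" --pt "0 0 0.8 0" --pt "0 0 0.8 0" --pt "0 0 0.7 0" --pt "0 0 0.5 0" --pt "0 0 0.3 0" --pt "0 0 0.2 0" --pt "0 0 0.1 0" --pt "0 0 0 0" --pt "0 0 0 0" --pt "0 0 0 0"

```text
clock: 9.23
eef_pos: [603.7, -52.0, 122.7]
ee_rot: [0.0, 0.151, 0.989, 0.0]
contact_force: [-1.0, 0.9, -3.8]
opening: 61.0
grasp_force: 40.9
```

Request:
move_arm --pt "0 0 0.1 0" --pt "0 0 0.1 0" --pt "0 0 0.1 0" --pt "0 0 0 0" --pt "0 0 0 0" --pt "0 0 0 0"

```text
clock: 9.73
eef_pos: [603.5, -52.0, 119.3]
ee_rot: [0.0, 0.151, 0.989, -0.0]
contact_force: [0.5, 0.2, -4.0]
opening: 61.4
grasp_force: 40.9
```

Request:
move_arm --pt "0 0 0.1 0" --pt "0 0 0.1 0" --pt "0 0 0 0" --pt "0 0 0 0" --pt "0 0 0 0"

```text
clock: 10.15
eef_pos: [603.4, -52.0, 117.2]
ee_rot: [-0.0, 0.151, 0.989, -0.0]
contact_force: [0.4, -0.2, -4.1]
opening: 60.9
grasp_force: 41.1
```

Request:
move_arm --pt "0 0 0.1 0" --pt "0 0 0 0" --pt "0 0 0 0" --pt "0 0 0 0"

```text
clock: 10.48
eef_pos: [603.7, -52.0, 117.0]
ee_rot: [0.0, 0.151, 0.989, 0.0]
contact_force: [-2.1, 0.4, 5.4]
opening: 61.1
grasp_force: 41.4
```

Contact with the plate (the force sign flipped). Releasing and rising.

Request:
move_arm --pt "0 0 0 0" --pt "0 0 0 0" --pt "0 0 0 0" --pt "0 0 0 0" --pt "0 0 0 0" --pt "0 0 0 0" --pt "0 0 0 0" --pt "0 0 0 0" --grip 8.54

```text
clock: 11.15
eef_pos: [603.5, -51.9, 116.2]
ee_rot: [-0.0, 0.151, 0.989, -0.0]
contact_force: [0.1, -0.0, 0.2]
opening: 85.4
grasp_force: 0.0
```

Request:
move_arm --pt "0 0 -0.4 0" --pt "0 0 -0.8 0" --pt "0 0 -1 0" --pt "0 0 -1 0" --pt "0 0 -1 0" --pt "0 0 -1 0" --pt "0 0 -1 0" --pt "0 0 -1 0" --pt "0 0 -1 0" --pt "0 0 -1 0" --pt "0 0 -1 0" --pt "0 0 -1 0" --pt "0 0 -0.8 0" --pt "0 0 -0.4 0" --pt "0 0 0 0" --pt "0 0 0 0" --pt "0 0 0 0"

```text
clock: 12.57
eef_pos: [603.2, -51.9, 239.7]
ee_rot: [-0.001, 0.151, 0.989, -0.0]
contact_force: [0.9, -0.6, 0.4]
opening: 85.1
grasp_force: 0.0
```

```bash
python3 - <<'E'
from h import *
s=env.get_state();delta([603,-53,180],s)
w=env.read_camera("wrist")["pixels"][:,:,::-1]
c=env.read_camera("scene")["pixels"][:,:,::-1]
cv2.imwrite("pics/c4.png",np.hstack([cv2.resize(w[60:380,160:480],(400,400)),cv2.resize(c[190:310,260:380],(400,400))]))
E
```

```text
pos [603.2 -51.9 239.7] ydir 72.65 tilt [-0.001  0.   ] F [ 0.9 -0.6  0.4] open 85.1 gf 0.0 t 12.5667 q7 1.27
tool cm [-0.02 -0.11  5.97]
```

View pics/c4.png

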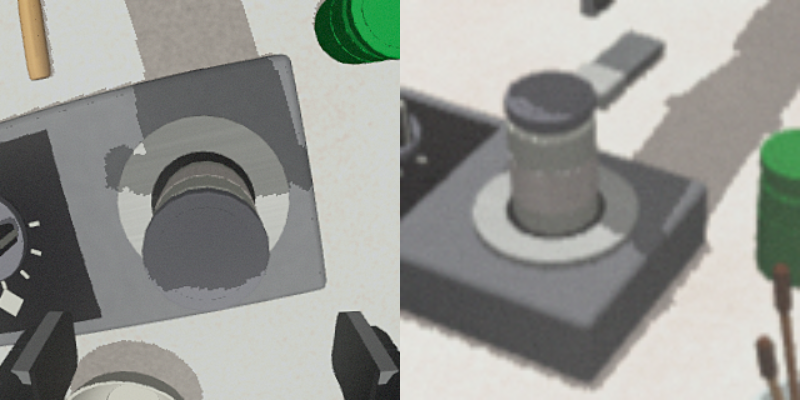

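The jar stands upright and centred on the dark disc, with its lid still raised. I close the fingers and press.

Request:
move_arm --pt "0 0 0 0" --pt "0 0 0 0" --pt "0 0 0 0" --pt "0 0 0 0" --pt "0 0 0 0" --pt "0 0 0 0" --pt "0 0 0 0" --pt "0 0 0 0" --pt "0 0 0 0" --pt "0 0 0 0" --pt "0 0 0.6 0" --pt "0 0 0.9 0" --pt "0 0 0.9 0" --pt "0 0 0.9 0" --pt "0 0 0.9 0" --pt "0 0 0.8 0" --pt "0 0 0.5 0" --pt "0 0 0.2 0" --pt "0 0 0 0" --pt "0 0 0 0" --grip 0 --grip_force 20

```text
clock: 14.33
eef_pos: [603.7, -52.0, 183.5]
ee_rot: [0.0, 0.151, 0.989, 0.0]
contact_force: [-0.3, -0.3, -0.1]
opening: -0.2
grasp_force: 0.0
```

Request:
move_arm --pt "0 0 0.1 0" --pt "0 0 0.1 0" --pt "0 0 0.1 0" --pt "0 0 0.1 0" --pt "0 0 0.1 0" --pt "0 0 0.1 0" --pt "0 0 0.1 0" --pt "0 0 0.1 0" --pt "0 0 0.1 0" --pt "0 0 0.1 0" --pt "0 0 0 0" --pt "0 0 0 0"

```text
clock: 15.33
eef_pos: [603.5, -51.9, 173.2]
ee_rot: [-0.0, 0.151, 0.989, -0.0]
contact_force: [0.2, -0.1, 0.6]
opening: 0.4
grasp_force: 0.0
```

Request:
move_arm --pt "0 0 0.1 0" --pt "0 0 0.1 0" --pt "0 0 0.1 0" --pt "0 0 0.1 0" --pt "0 0 0 0" --pt "0 0 0 0"

```text
clock: 15.83
eef_pos: [603.6, -52.0, 169.8]
ee_rot: [0.0, 0.151, 0.989, 0.0]
contact_force: [-1.0, -0.0, 4.5]
opening: 0.3
grasp_force: 2.4
```

Request:
move_arm --pt "0 0 0.1 0" --pt "0 0 0.1 0" --pt "0 0 0.1 0" --pt "0 0 0 0" --pt "0 0 0 0"

```text
clock: 16.25
eef_pos: [603.6, -52.0, 166.6]
ee_rot: [0.0, 0.151, 0.989, -0.0]
contact_force: [-0.3, 0.6, 4.2]
opening: -0.1
grasp_force: 2.5
```

Request:
move_arm --pt "0 0 0.1 0" --pt "0 0 0.1 0" --pt "0 0 0.1 0" --pt "0 0 0 0" --pt "0 0 0 0"

```text
clock: 16.67
eef_pos: [603.9, -52.0, 166.0]
ee_rot: [0.001, 0.151, 0.989, 0.0]
contact_force: [-7.1, 0.5, 21.5]
opening: -0.1
grasp_force: 10.7
```

Request:
move_arm --pt "0 0 0.1 0" --pt "0 0 0.1 0" --pt "0 0 0 0" --pt "0 0 0 0"

```text
clock: 17.0
eef_pos: [604.3, -52.0, 165.9]
ee_rot: [0.002, 0.151, 0.989, 0.0]
contact_force: [-10.9, -0.0, 34.1]
opening: 0.0
grasp_force: 17.1
```

Request:
move_arm --pt "0 0 -0.3 0" --pt "0 0 -0.6 0" --pt "0 0 -1 0" --pt "0 0 -1 0" --pt "0 0 -1 0" --pt "0 0 -1 0" --pt "0 0 -1 0" --pt "-0.26 -1.7 0 0" --pt "-0.26 -1.7 0 0" --pt "-0.26 -1.7 0 0" --pt "-0.26 -1.7 0 0" --pt "-0.26 -1.7 0 0" --pt "-0.26 -1.7 0 0" --pt "-0.26 -1.7 0 0" --pt "-0.26 -1.7 0 0" --pt "-0.26 -1.7 0 0" --pt "-0.26 -1.7 0 0" --pt "0 0 0 0" --grip 5

```text
clock: 18.5
eef_pos: [576.4, -226.8, 220.8]
ee_rot: [0.0, 0.153, 0.988, -0.001]
contact_force: [-1.1, -1.1, -0.0]
opening: 49.7
grasp_force: 0.0
```

Request:
move_arm --pt "0 0 0 0.095" --pt "0 0 0 0.095" --pt "0 0 0 0.095" --pt "0 0 0 0.095" --pt "0 0 0 0.095" --pt "0 0 0 0.095" --pt "0 0 0 0.095" --pt "0 0 0 0.095" --pt "0 0 0 0.095" --pt "0 0 0 0.095" --pt "0 0 0 0.095" --pt "0 0 0 0.095" --pt "0 0 0 0.095" --pt "0 0 0 0.095" --pt "0 0 0 0" --pt "0 0 0 0" --pt "0 0 0 0" --pt "0 0 0 0"

```text
clock: 20.0
eef_pos: [577.7, -221.7, 220.4]
ee_rot: [-0.0, 0.728, 0.686, 0.0]
contact_force: [0.5, 0.2, 0.0]
opening: 50.2
grasp_force: 0.0
```

```bash
python3 - <<'E'
from h import *
s=env.get_state();delta([577.6,-222.4,120],s)
w=env.read_camera("wrist")["pixels"][:,:,::-1]; cv2.imwrite("pics/w5.png",w)
delta(None)
E
```

```text
pos [ 577.7 -221.7  220.4] ydir -3.41 tilt [0. 0.] F [0.5 0.2 0. ] open 50.2 gf 0.0 t 20.0 q7 0.41
tool cm [-7.000e-02 -1.000e-02  1.004e+01]
pos [ 577.6 -221.8  220.4] ydir -3.45 tilt [0. 0.] F [ 0.8 -0.6 -0.4] open 50.1 gf 0.0 t 20.05 q7 0.41
```

View pics/w5.png

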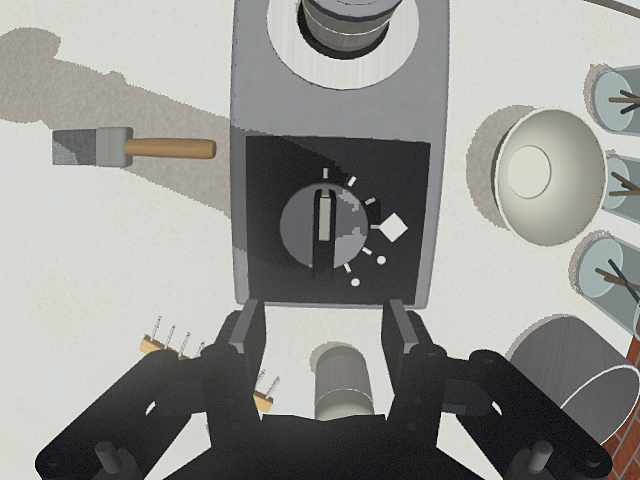

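The bar points straight along tool x, at 0. The dial disc is centred at (324,226) and the diamond at (393,228) beside the fourth tick, which is 1.571 rad.

```bash
python3 - <<'E'
from h import *
s=env.get_state();c=env.read_camera("wrist");T=env.read_camera("top")
f=lambda p,z:(lambda o,d:(o+d*(z-o[2])/d[2]).round(1))(*wray(c,s,p))
print(f((324.5,226),75),f((393,228),65),f((324,190),111),f((324,278),105))
o,d=wray(c,s,(393,228));print(cross([(o,d/np.linalg.norm(d)),ray(T,(421.5,218.1))]))
delta([577.6,-222.4,82],s)
E
```

```text
[ 578.5 -220.2   75. ] [ 635.7 -227.8   65. ] [ 580.1 -185.3  111. ] [ 576.1 -252.6  105. ]
(array([ 633.59537201, -224.30575069,   77.52312488]), [0.1, 0.1])
pos [ 577.6 -221.8  220.4] ydir -3.45 tilt [0. 0.] F [ 0.8 -0.6 -0.4] open 50.1 gf 0.0 t 20.05 q7 0.41
tool cm [-0.06 -0.   13.84]
```

Request:
move_arm --pt "0 0 0.4 0.01" --pt "0 0 0.8 0" --pt "0 0 0.9 0" --pt "0 0 0.9 0" --pt "0 0 0.9 0" --pt "0 0 0.9 0" --pt "0 0 0.9 0" --pt "0 0 0.9 0" --pt "0 0 0.9 0" --pt "0 0 0.9 0" --pt "0 0 0.9 0" --pt "0 0 0.9 0" --pt "0 0 0.9 0" --pt "0 0 0.9 0" --pt "0 0 0.9 0" --pt "0 0 0.5 0" --pt "0 0 0.2 0" --pt "0 0 0.1 0" --pt "0 0 0 0" --pt "0 0 0 0"

```text
clock: 21.82
eef_pos: [577.9, -222.1, 83.7]
ee_rot: [0.0, 0.732, 0.681, 0.0]
contact_force: [0.8, -0.3, 0.0]
opening: 50.1
grasp_force: 0.0
```

Request:
move_arm --pt "0 0 0 0" --pt "0 0 0 0" --pt "0 0 0 0" --pt "0 0 0 0" --pt "0 0 0 0" --pt "0 0 0 0" --pt "0 0 0 0" --pt "0 0 0 0" --pt "0 0 0 0" --pt "0 0 0 0" --grip 1 --grip_force 40

```text
clock: 22.65
eef_pos: [577.9, -222.0, 83.7]
ee_rot: [0.0, 0.732, 0.681, 0.0]
contact_force: [0.3, 1.2, 5.7]
opening: 15.5
grasp_force: 41.4
```

Gripped at about 16 mm. Now I turn it clockwise by 1.571 rad.

Request:
move_arm --pt "0 0 0 0.08" --pt "0 0 0 0.08" --pt "0 0 0 0.08" --pt "0 0 0 0.08" --pt "0 0 0 0.08" --pt "0 0 0 0.08" --pt "0 0 0 0.08" --pt "0 0 0 0.08" --pt "0 0 0 0.08" --pt "0 0 0 0.08" --pt "0 0 0 0.08" --pt "0 0 0 0.08" --pt "0 0 0 0.08" --pt "0 0 0 0.08" --pt "0 0 0 0.08" --pt "0 0 0 0.08" --pt "0 0 0 0.08" --pt "0 0 0 0.08" --pt "0 0 0 0.08" --pt "0 0 0 0.05"

```text
clock: 24.32
eef_pos: [577.4, -221.4, 83.7]
ee_rot: [-0.0, 0.999, -0.037, -0.0]
contact_force: [-1.8, 1.7, 7.6]
opening: 15.4
grasp_force: 39.6
```

Request:
move_arm --pt "0 0 0 0" --pt "0 0 0 0" --pt "0 0 0 0" --pt "0 0 0 0" --pt "0 0 0 0"

```text
clock: 24.73
eef_pos: [577.4, -221.4, 83.7]
ee_rot: [-0.0, 0.999, -0.035, -0.0]
contact_force: [-2.1, 2.9, 8.1]
opening: 15.4
grasp_force: 39.7
```

```bash
python3 - <<'E'
from h import *
delta(None)
E
```

```text
pos [ 577.4 -221.4   83.7] ydir -94.03 tilt [-0.     0.001] F [-2.1  2.9  8.1] open 15.4 gf 39.7 t 24.7333 q7 -0.78
```

Turned by 90°. Release, rise, and check.

Request:
move_arm --pt "0 0 0 0" --pt "0 0 0 0" --pt "0 0 0 0" --pt "0 0 0 0" --pt "0 0 0 0" --pt "0 0 0 0" --pt "0 0 -0.4 0" --pt "0 0 -0.8 0" --pt "0 0 -1 0" --pt "0 0 -1 0" --pt "0 0 -1 0" --pt "0 0 -1 0" --pt "0 0 -1 0" --pt "0 0 -1 0" --pt "0 0 -1 0" --pt "0 0 -1 0" --pt "0 0 -0.8 0" --pt "0 0 -0.4 0" --pt "0 0 0 0" --pt "0 0 0 0" --grip 6

```text
clock: 26.4
eef_pos: [577.6, -221.9, 187.2]
ee_rot: [-0.0, 0.999, -0.036, -0.0]
contact_force: [-0.3, -0.2, -0.7]
opening: 60.0
grasp_force: 0.0
```

```bash
python3 - <<'E'
from h import *
s=env.get_state();delta(None,s)
w=env.read_camera("wrist")["pixels"][:,:,::-1]
c=env.read_camera("scene")["pixels"][:,:,::-1]
cv2.imwrite("pics/c6.png",np.hstack([cv2.resize(w[100:340,190:430],(400,400)),cv2.resize(c[180:310,220:350],(400,400))]))
E
```

```text
pos [ 577.6 -221.9  187.2] ydir -94.08 tilt [-0.  0.] F [-0.3 -0.2 -0.7] open 60.0 gf 0.0 t 26.4 q7 -0.87
```

View pics/c6.png

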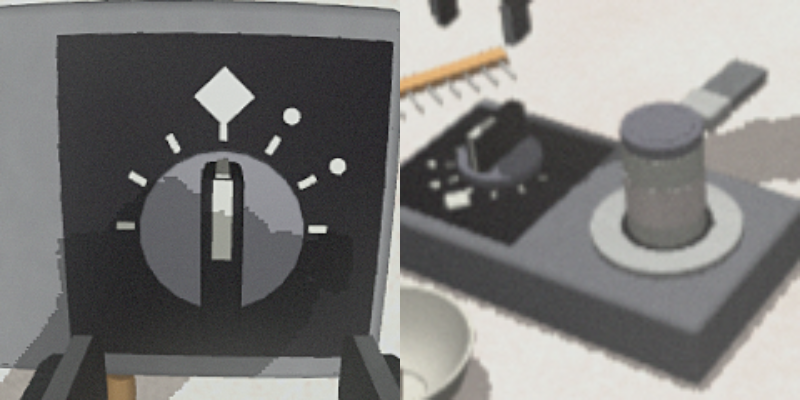

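The pointer line at (222,190) lines up with the diamond at (224,96). The jar stands centred with its lid down and no gap, and the arm is clear of everything.

```bash
python3 -c "
from cell import env
print(env.hand_in())"
```

```text
the job is handed in; nothing more can be done
None
```

I handed the job in at about 26 s with the jar upright in the middle of the plate, its lid fully home, the dial pointer at the diamond and the arm clear; the hand-in call gave no verdict.

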